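# Clamp a sample jar on the bench shaker and drop the latch

## Robot

A 7-joint arm with a two-finger parallel gripper is mounted at the origin on the work surface. World frame = base frame: x ahead of the robot, y to its left, z up, the work surface at z = 0. Lengths are in m, angles in rad, forces in N, time in s.
With the tool pointing down it reaches from about 0.425 to 0.875 m from the base axis. Payload 4.7 kg.
Tool frame: the origin (TCP) lies at the centre of the arm's flange, where the gripper is bolted on; the fingertips stand 182 mm ahead of it and the grasp point (between the pads) lies ahead of it (ctrl.hold_point_z is the z of the grasp point in the tool frame, in m); z points along the fingers, y is the direction in which the jaws open and shut (so a half turn about z gives the same grasp; the last joint's range is limited). The gripper opens to 87 mm and grips with 3 to 60 N. Pads are 19 mm wide; open, the fingers measure 117 mm over their backs; the gripper's body (75 mm by 190 mm) begins 51 mm behind the grasp point.
Start: joints at [1.323, 0.321, -0.07, 1.45, 0.023, 1.371, -0.057], TCP at [0.168, -0.628, 0.405] pointing down, gripper open.
Joint ranges: [-2.86, 2.86], [-0.3, 2.09], [-1.38, 1.24], [0.06, 2.45], [-1.56, 4.7], [0.09, 2.05], [-2.69, 2.69]. Speed limits (rad/s): [2.57, 2.57, 3.14, 3.14, 3.14, 3.14, 3.14].

## Interface

Orientations are given as a rotation vector (axis times angle).
In Python, from bench import get_state, imaging, workorder, ctrl gives the robot as it stands.
- The arm moves only by the tool step_arm, never from a script. Its argument "increments" is a list of rows, each an object of numbers: "claw": the opening, from 0 (shut) to 1 (fully open); "tx", "ty", "tz": the shift along the tool's x, y, z in m; "spin": the turn about the tool's z in degrees. A call has 1 to 8 rows; each row is the pose to reach, as a shift and turn from the pose commanded when the call began, along the tool's axes at that moment; what a row does not reach only later rows make up. A row lasts 1/12 s, in which the tool goes at most 41.7 mm and 7.16 degrees, less where a joint would pass 70% of its speed; a pose out of reach is approached as far as the arm can. A call with a gripper value outside its range is refused whole. The fingers move at their own pace and stop on an object; "force" is the grip in N (left out, the last holds). Time passes only in rows, so rows that repeat a pose let the fingers close. It gives the time, the measured TCP pose, the force and the opening at its end, in the units of the state.
- get_state(): the state, without advancing time (a new reading comes with each control period).
- imaging.get_image(name): name is "side" or "top"; returns the picture (480x640x3 uint8, blue, green, red); there is no depth.
- imaging.camera_params(name): a dict with "intrinsics" (3x3 intrinsics, pixels), "camera_from_world" (4x4, takes a point from world to camera coordinates). Camera axes: x right, y down, z forward; pixel columns grow to the right and rows downward; lengths in m; the calibration is good to about 2 mm. A picture is of the moment at which its call begins. camera_params takes no time and is no camera call.
- workorder.close_job(): hands the job in, once; it reports no verdict.
The state is a dict: "time": time; "joint_positions": joint angles; "qd": joint speeds; "joint_torque": joint torques, N m; "position": TCP position; "tool_rot": TCP orientation; "ft_force": force on the tool from outside, world axes, zero at the start; "torque": the same for the moment, N m; "grip_width": opening from 0.0 (shut) to 1.0 (fully open).
Only numpy, scipy, OpenCV 4.12 (cv2) and the standard library are available. Lean on these libraries where they do the work, as an engineer would, in place of code of your own. Each camera call takes 0.05 s, during which the arm holds its last target. There are 200 camera calls.

## Task

Get the squat sample jar ready for shaking: set it down upright (do not drop it) in the nest on the shaker platform, between the two low rails and in front of the fence. Then lift the clamp's latch bar by its ball knob, bring the clamp up towards the jar until the bar's tooth is over the notch of the keeper, and let the bar drop fully down into it. Leave the bottle, the beaker and the tip box standing where they are.

Things in the scene. Friction and masses are not known exactly. Their poses are not given: they have to be found in the camera images.
- jar_center (a point): centre (half-way up) of the squat straight-sided white plastic jar with a white ribbed screw cap: 52 mm diameter (cap 53 mm), 75 mm tall, 0.1 to 0.3 kg, standing on the table. Its point's z axis points up along the jar.
- shaker: fixed grey bench shaker, 250 mm (its x) by 320 mm (its y); origin at the centre of its underside on the table, z up, front with control panel faces its -x. Its flat aluminium platform's top is 85 mm above the table. On it, at x = 0, lie the nest and, coming from -y, the sliding clamp; at x = -95 mm the latch bar and its keeper. Numbers below are in this frame, in mm.
- nest (a point): where the jar belongs: point on the platform's surface at shaker x = 0, y = 47.5, z = 85, axes as the shaker's. Two rails along y, 18 mm high, inner faces at x = -33 and 33, run from y = 0 to the fence, a plate across x (100 mm wide, 35 mm high) with its inner face at y = 75. A jar centred here stands 1.5 mm clear of the fence.
- clamp (a joint): slide of the steel clamp carriage along the shaker's +y, in m: 0 = fully back, limit 0.112. Its jaw (plate 100 mm wide, 40 mm high) has its face at y = value - 0.085 m. At 0.100 the tooth is over the middle of the notch and the jaw is 6.5 mm from a jar at the nest point. About 2 N of friction; stays where it is left.
- latch (a joint): angle of the steel latch bar (10 mm wide, 14 mm high, about 0.18 kg) about its pivot, in rad: 0 = level, its lowest; grows as the ball-knob end is lifted, limit 0.9; falls back by its own weight. It runs from the pivot along +y; a tooth under its far end, 12 mm long in y, reaches 23 mm below the pivot's level. Raised 0.12 or more, the tooth clears the keeper's near cheek.
- pivot (a point): pivot of the latch bar, on the clamp, at shaker x = -95 mm, y = clamp value (in mm) - 115, 115 mm above the table; the bar turns about the line through it along the shaker's x.
- knob (a point): centre of the black ball knob, 25 mm diameter, on a short stem over the far end of the latch bar; when the bar is level it is 120 mm from the pivot along the shaker's +y and 35 mm above it (150 mm above the table), 28 mm above the bar's top face. The tooth is straight below it.
- notch (a point): middle of the mouth of the keeper's notch, at shaker x = -95, y = 105, z = 105 (top of the near cheek), axes as the shaker's. Keeper, fixed on the platform, 32 mm wide in x: near cheek 20 mm high (y = 85 to 95), open gap of 20 mm (the notch), far cheek 38 mm high (y = 115 to 125) that stops the tooth. The near cheek blocks the tooth unless it is lifted over.
- bottle: bystander: tall white bottle with cap, 52 mm diameter, 150 mm tall; origin at the centre of its underside
- beaker: bystander: open glass beaker, 68 mm diameter, 85 mm tall; origin at the centre of its underside
- tipbox: bystander: pipette tip box with clear lid, 85 by 125 mm, 56 mm tall; origin at the centre of its underside
Not all that is in view belongs to the job. Leave any turquoise look-alike of the part that bears jar_center alone.

How it is judged:
On the way, in this order (a step that is already met when the one before it is completed fails the run):
1. the jar stands upright in the nest, let go, between the rails and before the fence (x of jar_center in the frame of nest between -0.012 and 0.012 m and y of jar_center in the frame of nest above -0.03 m and z of jar_center in the frame of nest below 0.041 m and angle between jar_center's own z axis and vertical below 0.1 rad and contact force between the fingers and jar below 0.1 N), for 0.2 s.
2. the latch bar is raised with its tooth above the keeper, the clamp brought up (value of joint latch above 0.1 rad and value of joint clamp above 0.075 m), for 0.1 s.
At the end, for the whole second after the job is handed in: the clamp is up (its slide within 6 mm of 0.100 m) with the latch bar level (below 0.04 rad), its tooth in the notch; the jar stands at rest and upright (within 0.1 rad) on the platform between the rails, within 12 mm of the nest point, between jaw and fence (value of joint latch below 0.04 rad and value of joint clamp between 0.094 and 0.106 m and x of jar_center in the frame of nest between -0.012 and 0.012 m and y of jar_center in the frame of nest between -0.012 and 0.006 m and z of jar_center in the frame of nest between 0.033 and 0.042 m and angle between jar_center's own z axis and vertical below 0.1 rad and linear speed of jar below 0.02 m/s); the robot touches nothing.
It fails at once if the jar was let go more than 20 mm above the platform (height (world z) of jar_center above 0.1425 m and contact force between the fingers and jar below 0.05 N).
It fails at once if the jar was tipped over (angle between jar_center's own z axis and vertical above 0.8 rad).
It fails at once if the bottle was disturbed (distance of bottle from where it was at the start of the episode above 0.03 m or angle between bottle's own z axis and vertical above 0.5 rad).
It fails at once if the beaker was disturbed (distance of beaker from where it was at the start of the episode above 0.03 m or angle between beaker's own z axis and vertical above 0.5 rad).
It fails at once if the tip box was disturbed (distance of tipbox from where it was at the start of the episode above 0.03 m or angle between tipbox's own z axis and vertical above 0.5 rad).
It also fails if it takes over 54 s, if anything falls off the work surface, if the arm or the gripper's body presses on something with over 40 N, if the wrist force passes 120 N, or if a joint passes its speed limit or range.

## Working session

There is one attempt and no reset: what is moved stays moved. The work goes in short steps, Python scripts to look and compute and a tool call to move; the robot and the scene stay as the last step left them, time stands still between calls to the robot, and variables do not carry over. Pictures are saved under pics/ and viewed, on a budget of 10 in all, crops included, one or two more only if the job needs it, and the job is handed in when it is done.

Besides the shell and the picture viewer there is one more tool, called after "Call:" by a JSON object that holds its "fn" and its "kwargs", one argument or row to a line. step_arm: Moves the arm, as the interface text tells. Its arguments: {"type":"object","properties":{"increments":{"type":"array"},"force":{"type":"number"}},"required":["increments"]}

```bash
ls; mkdir -p pics
python3 - <<'E'
from bench import get_state, imaging, workorder, ctrl
import cv2,numpy as np
np.set_printoptions(precision=4,suppress=True)
print(get_state()); print(ctrl.hold_point_z)
for n in("side","top"):
    cv2.imwrite(f"pics/{n}0.png",imaging.get_image(n)); p=imaging.camera_params(n); print(np.array(p["intrinsics"]),np.array(p["camera_from_world"]))
E
```

```text
pics
{'time': 0.0, 'joint_positions': array([ 1.3231,  0.3218, -0.0701,  1.4517,  0.0226,  1.3708, -0.0569]), 'qd': array([ 0.0006, -0.0016, -0.0015, -0.0003, -0.0008, -0.0004, -0.    ]), 'joint_torque': array([  0.0004, -49.1293,  -0.404 , -31.2536,  -0.0642,   0.0437,
         0.0002]), 'position': array([ 0.1682, -0.6277,  0.4037]), 'tool_rot': array([-3.1129, -0.4099,  0.0005]), 'ft_force': array([-0.2378, -0.6877,  0.4774]), 'torque': array([-0.0238,  0.0053,  0.0217]), 'grip_width': 0.9994804604901562}
0.1635
[[601.0348   0.     318.6391]
 [  0.     601.0348 248.1226]
 [  0.       0.       1.    ]] [[-0.797  -0.604   0.0057  0.4567]
 [-0.3355  0.4349 -0.8356  0.2501]
 [ 0.5023 -0.6679 -0.5493  1.0944]
 [ 0.      0.      0.      1.    ]]
[[442.2848   0.     323.9914]
 [  0.     442.2848 237.4778]
 [  0.       0.       1.    ]] [[-0.0005 -0.9997  0.0253  0.0083]
 [-0.9918 -0.0027 -0.1275  0.5527]
 [ 0.1275 -0.0251 -0.9915  1.0244]
 [ 0.      0.      0.      1.    ]]
```

View pics/side0.png

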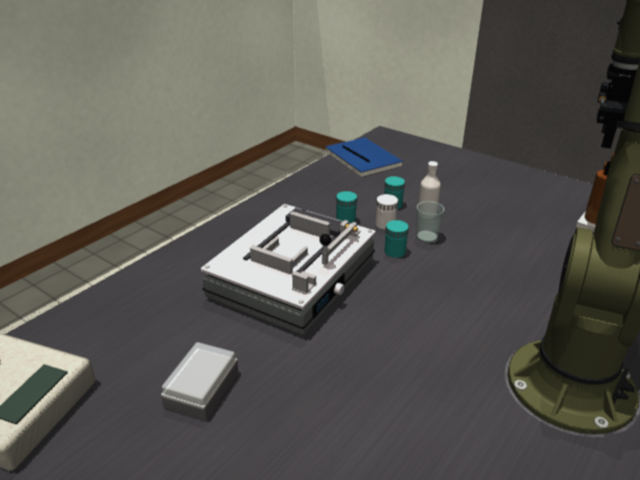

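View pics/top0.png

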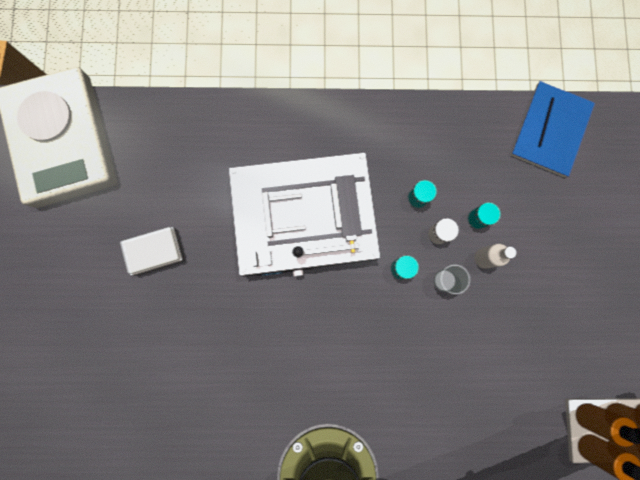

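Jar candidates in the top view: turquoise jars at (424,191), (406,267) and (487,214), and one white ribbed-cap squat jar at (446,230). The white jar fits the description; the tall white bottle is at (495,257) and the beaker at (453,279). I'll confirm with an enlarged crop and measure.

```bash
cat > h.py <<'E'
import cv2,numpy as np
from bench import get_state, imaging, workorder, ctrl
np.set_printoptions(precision=4,suppress=True)
def cam(n):
    p=imaging.camera_params(n); return np.array(p["intrinsics"]),np.array(p["camera_from_world"])
def ray(n,uv):
    K,T=cam(n); R=T[:3,:3]; return -R.T@T[:3,3], R.T@np.linalg.solve(K,[uv[0],uv[1],1.])
def onz(n,uv,z):
    c,d=ray(n,uv); return c+d*(z-c[2])/d[2]
def proj(n,P):
    K,T=cam(n); q=K@(T[:3,:3]@np.asarray(P,float)+T[:3,3]); return q[:2]/q[2]
def tri(uvs,uvt):
    c1,d1=ray("side",uvs);c2,d2=ray("top",uvt); A=np.c_[d1,-d2]; s=np.linalg.lstsq(A,c2-c1,rcond=None)[0]
    a,b=c1+s[0]*d1,c2+s[1]*d2; return (a+b)/2,np.linalg.norm(a-b)
E
python3 - <<'E'
from h import *
t=cv2.imread("pics/top0.png"); s=cv2.imread("pics/side0.png")
hsv=cv2.cvtColor(t,cv2.COLOR_BGR2HSV)
m=cv2.inRange(hsv,(80,150,120),(95,255,255))
for c in cv2.findContours(m,0,2)[0]:
    if cv2.contourArea(c)>50: (x,y),r=cv2.minEnclosingCircle(c); print("teal",x,y,r,onz("top",(x,y),.075))
g=cv2.inRange(hsv,(0,0,200),(180,60,255)); 
for c in cv2.findContours(g[130:300,180:560],0,2)[0]:
    c=c+[180,130]
    if cv2.contourArea(c)>40:
        (x,y),r=cv2.minEnclosingCircle(c); print("white",cv2.contourArea(c),x,y,r,onz("top",(x,y),.075))
        if cv2.contourArea(c)>2000:
            q=cv2.boxPoints(cv2.minAreaRect(c)); ap=cv2.approxPolyDP(cv2.convexHull(c),8,True)[:,0]
            for a in ap: print(a,onz("top",a,.085))
a=cv2.resize(t[140:300,220:530],None,fx=2.5,fy=2.5,interpolation=cv2.INTER_CUBIC)[:400,:]
b=cv2.resize(s[170:330,190:450],None,fx=1.25,fy=1.25)
cv2.imwrite("pics/c1.png",a)
E
```

```text
teal 406.1481628417969 267.03704833984375 11.554520606994629 [ 0.4797 -0.1788  0.075 ]
teal 488.46649169921875 213.05307006835938 11.236370086669922 [ 0.6064 -0.3758  0.075 ]
teal 424.5 191.0 11.236202239990234 [ 0.6584 -0.2265  0.075 ]
white 77.0 510.0 252.0 5.385264873504639 [ 0.5148 -0.4219  0.075 ]
white 137.0 498.5 254.5 10.12432861328125 [ 0.5089 -0.3946  0.075 ]
white 347.5 446.5909118652344 229.40908813476562 11.011177062988281 [ 0.5673 -0.2755  0.075 ]
white 14563.0 302.6800537109375 214.19691467285156 86.63264465332031 [0.6019 0.0593 0.075 ]
[364 153] [ 0.7463 -0.0838  0.085 ]
[378 257] [ 0.5018 -0.1128  0.085 ]
[240 274] [0.463  0.1991 0.085 ]
[230 168] [0.708  0.2279 0.085 ]
```

View pics/c1.png

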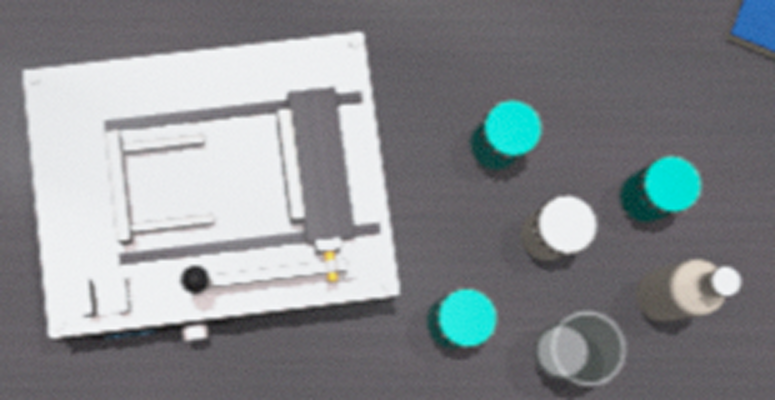

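The crop confirms it: the white-capped squat jar is at crop (567,225), i.e. top pixel (446.8,230), and the three turquoise look-alikes stay untouched. Next I refine the shaker pose and the neighbours' positions.

Run:
```python
from h import *
t=cv2.imread("pics/top0.png"); s=cv2.imread("pics/side0.png")
hsv=cv2.cvtColor(t,cv2.COLOR_BGR2HSV)
g=cv2.inRange(hsv,(0,0,180),(180,60,255)); g[:, :200]=0; g[:,400:]=0; g[:130]=0; g[300:]=0
c=max(cv2.findContours(g,0,1)[0],key=cv2.contourArea)[:,0].astype(float)
P=np.array([onz("top",u,.085)[:2] for u in c])
C=np.array([.6048,.0576])
yaw=np.radians(7)
for it in range(5):
    R=np.array([[np.cos(yaw),-np.sin(yaw)],[np.sin(yaw),np.cos(yaw)]]); L=(P-C)@R
    off={};ang=[]
    for ax,h,sg in((0,.125,1),(0,.125,-1),(1,.16,1),(1,.16,-1)):
        k=(abs(L[:,ax]*sg-h)<.008)&(abs(L[:,1-ax])<(.285-h)-.02)
        f=np.polyfit(L[k,1-ax],L[k,ax],1); off[ax,sg]=(np.median(L[k,ax])); ang.append(-f[0] if ax==0 else f[0])
    C=C+R@[(off[0,1]+off[0,-1])/2,(off[1,1]+off[1,-1])/2]; yaw+=np.mean(ang)
print("shaker",C,np.degrees(yaw),off,ang)
R=np.array([[np.cos(yaw),-np.sin(yaw)],[np.sin(yaw),np.cos(yaw)]])
W=lambda x,y:C+R@[x/1000,y/1000]
print("nest",W(0,47.5),"knob",W(-95,5),"notch",W(-95,105))
def dark(im,n,c,w=14):
    x,y=map(int,c); r=im[y-w:y+w,x-w:x+w].max(2); m=(r<45).astype(np.uint8)
    k=max(cv2.findContours(m,0,2)[0],key=cv2.contourArea); (a,b),rr=cv2.minEnclosingCircle(k); return (a+x-w,b+y-w),rr
kt=dark(t,"top",proj("top",[*W(-95,5),.15])); ks=dark(s,"side",proj("side",[*W(-95,5),.15]))
print("knob px",kt,ks,proj("top",[*W(-95,5),.15]),proj("side",[*W(-95,5),.15]),tri(ks[0],kt[0]),onz("top",kt[0],.15))
# jar check
hs=cv2.cvtColor(s,cv2.COLOR_BGR2HSV); print("jar predicted side top px",proj("side",[.5673,-.2755,.075]))
print("jar top-cap refined",onz("top",(446.6,229.6),.075))
print("beaker",onz("top",(455.2,279),.085),"bottle cap",onz("top",(510,252.5),.15))
print("rack",onz("top",(605,432),.1), "tcp px",proj("top",get_state()["position"]))
```

```text
shaker [0.6048 0.0575] 7.069860947261244 {(0, 1): np.float64(0.12335794193500645), (0, -1): np.float64(-0.1233579419349718), (1, 1): np.float64(0.15900176138164268), (1, -1): np.float64(-0.15900176138163502)} [np.float64(0.00020368327463427465), np.float64(-0.0001027939854044495), np.float64(-0.0019680942835078622), np.float64(0.0018672049942779843)]
nest [0.599  0.1046] knob [0.5099 0.0508] notch [0.4976 0.15  ]
knob px ((297.5, 252.5), 3.8079864978790283) ((324.5, 239.5), 5.700977325439453) [305.6599 250.5192] [328.6084 236.3185] (array([0.5062, 0.0684, 0.1525]), np.float64(0.0017954017128527279)) [0.5057 0.068  0.15  ]
jar predicted side top px [386.3043 199.67  ]
jar top-cap refined [ 0.5668 -0.2755  0.075 ]
beaker [ 0.452  -0.2881  0.085 ] bottle cap [ 0.5065 -0.3879  0.15  ]
rack [ 0.1222 -0.5967  0.1   ] tcp px [755.974  462.2908]
```

```bash
cat >> h.py <<'E'
from scipy.spatial.transform import Rotation as Ro
def inc(x,y,zg,jaw):
    """shift in tool axes to bring the grasp point over world x,y,zg with tool y at world angle jaw (deg, mod 180)"""
    s=get_state(); R=Ro.from_rotvec(s["tool_rot"]).as_matrix(); p=np.array(s["position"])
    hz=ctrl.hold_point_z; d=R.T@(np.array([x,y,zg+hz])-p)
    a=np.degrees(np.arctan2(R[1,1],R[0,1])); sp=-((jaw-a+90)%180-90)
    print("t %.2f"%s["time"],"grasp",p+R[:,2]*hz,"jaw %.1f"%a,"q",s["joint_positions"],"F",s["ft_force"],"grip %.3f"%s["grip_width"]); print("INC t",d,"spin %.1f"%sp)
E
python3 -c "
from h import *
inc(.567,-.2755,.25,-20)"
```

```text
t 0.10 grasp [ 0.1681 -0.6274  0.2403] jaw -75.0 q [ 1.3231  0.3217 -0.0701  1.4516  0.0226  1.3708 -0.0569] F [-0.6379 -0.4056  0.7225] grip 1.001
INC t [ 0.4764 -0.237  -0.0094] spin -55.0
```

Call:
{"fn": "step_arm", "kwargs": {
  "increments": [
    {"tz": -0.04, "claw": 1},
    {"tz": -0.06, "tx": 0.04, "ty": -0.02, "spin": -7},
    {"tx": 0.11, "ty": -0.055, "tz": -0.06, "spin": -14},
    {"tx": 0.18, "ty": -0.09, "tz": -0.06, "spin": -21},
    {"tx": 0.21, "ty": -0.105, "tz": -0.06, "spin": -28},
    {"tx": 0.25, "ty": -0.125, "tz": -0.06, "spin": -35},
    {"tx": 0.285, "ty": -0.142, "tz": -0.05, "spin": -42},
    {"tx": 0.32, "ty": -0.16, "tz": -0.04, "spin": -49}
  ]
}}

```text
invalid input at $.increments[0]: expected keys claw, tx, ty, tz, spin
```

```bash
python3 -c "
from h import *
inc(.567,-.2755,.25,-20)"
```

```text
t 0.10 grasp [ 0.1681 -0.6274  0.2403] jaw -75.0 q [ 1.3231  0.3217 -0.0701  1.4516  0.0226  1.3708 -0.0569] F [-0.6379 -0.4056  0.7225] grip 1.001
INC t [ 0.4764 -0.237  -0.0094] spin -55.0
```

All keys are needed.

Call:
{"fn": "step_arm", "kwargs": {
  "increments": [
    {"claw": 1, "tx": 0, "ty": 0, "tz": -0.04, "spin": 0},
    {"claw": 1, "tx": 0.04, "ty": -0.02, "tz": -0.06, "spin": -7},
    {"claw": 1, "tx": 0.36, "ty": -0.18, "tz": -0.06, "spin": -55},
    {"claw": 1, "tx": 0.36, "ty": -0.18, "tz": -0.06, "spin": -55},
    {"claw": 1, "tx": 0.36, "ty": -0.18, "tz": -0.06, "spin": -55},
    {"claw": 1, "tx": 0.36, "ty": -0.18, "tz": -0.06, "spin": -55},
    {"claw": 1, "tx": 0.36, "ty": -0.18, "tz": -0.06, "spin": -55},
    {"claw": 1, "tx": 0.36, "ty": -0.18, "tz": -0.06, "spin": -55}
  ]
}}

```text
time: 0.77
position: [0.3848, -0.435, 0.4636]
tool_rot: [-2.645, -1.695, 0.001]
ft_force: [1.1, -0.3, 0.4]
grip_width: 1.004
```

```bash
python3 -c "
from h import *
inc(.567,-.2755,.25,-20)"
```

```text
t 0.77 grasp [ 0.3847 -0.435   0.3001] jaw -24.7 q [ 1.0905  0.1686 -0.3304  1.5286  0.0551  1.4539  0.3272] F [ 1.0937 -0.3175  0.4229] grip 1.004
INC t [0.221  0.0989 0.05  ] spin -4.7
```

Call:
{"fn": "step_arm", "kwargs": {
  "increments": [
    {"claw": 1, "tx": 0.22, "ty": 0.1, "tz": 0.03, "spin": -5},
    {"claw": 1, "tx": 0.22, "ty": 0.1, "tz": 0.03, "spin": -5},
    {"claw": 1, "tx": 0.22, "ty": 0.1, "tz": 0.03, "spin": -5},
    {"claw": 1, "tx": 0.22, "ty": 0.1, "tz": 0.03, "spin": -5},
    {"claw": 1, "tx": 0.22, "ty": 0.1, "tz": 0.03, "spin": -5},
    {"claw": 1, "tx": 0.22, "ty": 0.1, "tz": 0.03, "spin": -5},
    {"claw": 1, "tx": 0.22, "ty": 0.1, "tz": 0.03, "spin": -5},
    {"claw": 1, "tx": 0.22, "ty": 0.1, "tz": 0.03, "spin": -5}
  ]
}}

```text
time: 1.43
position: [0.569, -0.2768, 0.4326]
tool_rot: [-2.567, -1.807, -0.0]
ft_force: [-1.1, -0.6, 0.0]
grip_width: 1.001
```

```bash
python3 -c "
from h import *
inc(.567,-.2755,.15,-20)"
```

```text
t 1.43 grasp [ 0.5688 -0.2765  0.2691] jaw -19.7 q [ 0.7896  0.3095 -0.4785  1.4414  0.1406  1.4269 -0.0336] F [-1.1178 -0.6226  0.0356] grip 1.001
INC t [ 0.0004 -0.0021  0.1191] spin 0.3
```

Go down to grasp height 0.12 (tips ~0.10, still above the jar), then measure precisely.

Call:
{"fn": "step_arm", "kwargs": {
  "increments": [
    {"claw": 1, "tx": 0, "ty": -0.002, "tz": 0.04, "spin": 0},
    {"claw": 1, "tx": 0, "ty": -0.002, "tz": 0.08, "spin": 0},
    {"claw": 1, "tx": 0, "ty": -0.002, "tz": 0.12, "spin": 0},
    {"claw": 1, "tx": 0, "ty": -0.002, "tz": 0.149, "spin": 0},
    {"claw": 1, "tx": 0, "ty": -0.002, "tz": 0.149, "spin": 0},
    {"claw": 1, "tx": 0, "ty": -0.002, "tz": 0.149, "spin": 0}
  ]
}}

```text
time: 1.93
position: [0.5641, -0.2804, 0.2837]
tool_rot: [-2.574, -1.797, 0.004]
ft_force: [0.5, 0.3, 0.3]
grip_width: 1.001
```

```bash
python3 -c "
from h import *
inc(.567,-.2755,.055,-20)
s=imaging.get_image('side'); cv2.imwrite('pics/side1.png',cv2.resize(s[60:300,260:520],None,fx=2.5,fy=2.5,interpolation=cv2.INTER_CUBIC))"
```

```text
t 1.93 grasp [ 0.5636 -0.2802  0.1202] jaw -20.1 q [ 0.7858  0.4011 -0.4585  1.632   0.1903  1.1566 -0.0703] F [0.478  0.2826 0.3392] grip 1.001
INC t [0.0056 0.0012 0.0651] spin -0.1
```

View pics/side1.png

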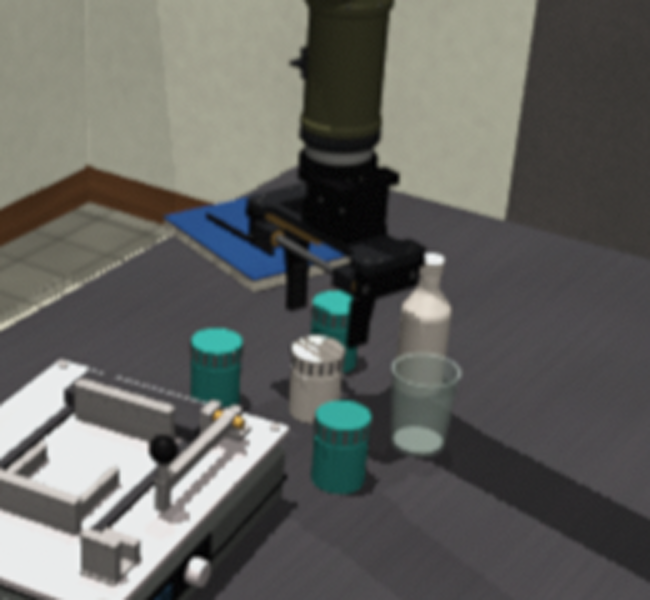

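The side view shows the open fingers straddling the white jar (crop (318,370)): tips at crop (297,305) and (357,340). The midpoint sits about 5 mm off, matching the computed increment, and the neighbours are clear. I'll correct and descend.

Call:
{"fn": "step_arm", "kwargs": {
  "increments": [
    {"claw": 1, "tx": 0.0055, "ty": 0.001, "tz": 0.01, "spin": 0},
    {"claw": 1, "tx": 0.0055, "ty": 0.001, "tz": 0.03, "spin": 0},
    {"claw": 1, "tx": 0.0055, "ty": 0.001, "tz": 0.05, "spin": 0},
    {"claw": 1, "tx": 0.0055, "ty": 0.001, "tz": 0.065, "spin": 0},
    {"claw": 1, "tx": 0.0055, "ty": 0.001, "tz": 0.065, "spin": 0},
    {"claw": 1, "tx": 0.0055, "ty": 0.001, "tz": 0.065, "spin": 0}
  ]
}}

```text
time: 2.48
position: [0.5689, -0.2742, 0.2209]
tool_rot: [2.573, 1.801, 0.001]
ft_force: [-0.1, -0.1, -0.2]
grip_width: 1.0
```

```bash
python3 -c "
from h import *
inc(.567,-.2755,.055,-20)"
```

```text
t 2.48 grasp [ 0.5691 -0.2743  0.0574] jaw -20.0 q [ 0.7624  0.4678 -0.446   1.6804  0.2272  1.0435 -0.106 ] F [-0.1404 -0.1182 -0.1561] grip 1.000
INC t [-0.0019 -0.0014  0.0024] spin -0.0
```

Call:
{"fn": "step_arm", "kwargs": {
  "increments": [
    {"claw": 0.7, "tx": -0.001, "ty": -0.001, "tz": 0.002, "spin": 0},
    {"claw": 0.5, "tx": -0.001, "ty": -0.001, "tz": 0.002, "spin": 0},
    {"claw": 0.4, "tx": -0.001, "ty": -0.001, "tz": 0.002, "spin": 0},
    {"claw": 0.4, "tx": -0.001, "ty": -0.001, "tz": 0.002, "spin": 0},
    {"claw": 0.4, "tx": -0.001, "ty": -0.001, "tz": 0.002, "spin": 0},
    {"claw": 0.4, "tx": -0.001, "ty": -0.001, "tz": 0.002, "spin": 0},
    {"claw": 0.4, "tx": -0.001, "ty": -0.001, "tz": 0.002, "spin": 0},
    {"claw": 0.4, "tx": -0.001, "ty": -0.001, "tz": 0.002, "spin": 0}
  ],
  "force": 25
}}

```text
time: 3.15
position: [0.5674, -0.275, 0.2182]
tool_rot: [2.573, 1.801, 0.001]
ft_force: [1.7, -0.6, 0.9]
grip_width: 0.594
```

Call:
{"fn": "step_arm", "kwargs": {
  "increments": [
    {"claw": 0.3, "tx": 0, "ty": 0, "tz": 0, "spin": 0},
    {"claw": 0.3, "tx": 0, "ty": 0, "tz": 0, "spin": 0},
    {"claw": 0.3, "tx": 0, "ty": 0, "tz": 0, "spin": 0},
    {"claw": 0.3, "tx": 0, "ty": 0, "tz": -0.01, "spin": 0},
    {"claw": 0.3, "tx": 0, "ty": 0, "tz": -0.03, "spin": 0},
    {"claw": 0.3, "tx": 0, "ty": 0, "tz": -0.03, "spin": 0}
  ]
}}

```text
time: 3.65
position: [0.5678, -0.275, 0.2508]
tool_rot: [2.572, 1.8, 0.002]
ft_force: [1.9, -0.2, -1.3]
grip_width: 0.593
```

```bash
python3 -c "
from h import *
inc(.599,.1046,.235,7)"
```

```text
t 3.65 grasp [ 0.5682 -0.2752  0.0873] jaw -20.0 q [ 0.7721  0.4334 -0.4546  1.6612  0.2098  1.0923 -0.0921] F [ 1.8525 -0.1648 -1.3488] grip 0.593
INC t [ 0.3672 -0.1002 -0.1482] spin -27.0
```

Call:
{"fn": "step_arm", "kwargs": {
  "increments": [
    {"claw": 0.3, "tx": 0, "ty": 0, "tz": -0.03, "spin": 0},
    {"claw": 0.3, "tx": 0, "ty": 0, "tz": -0.06, "spin": 0},
    {"claw": 0.3, "tx": 0, "ty": 0, "tz": -0.09, "spin": 0},
    {"claw": 0.3, "tx": 0, "ty": 0, "tz": -0.12, "spin": 0},
    {"claw": 0.3, "tx": 0, "ty": 0, "tz": -0.148, "spin": 0},
    {"claw": 0.3, "tx": 0.025, "ty": -0.007, "tz": -0.148, "spin": -3},
    {"claw": 0.3, "tx": 0.05, "ty": -0.014, "tz": -0.148, "spin": -6},
    {"claw": 0.3, "tx": 0.08, "ty": -0.022, "tz": -0.148, "spin": -9}
  ]
}}

```text
time: 4.32
position: [0.5731, -0.191, 0.3946]
tool_rot: [-2.421, -1.999, 0.002]
ft_force: [0.6, -0.1, -2.5]
grip_width: 0.595
```

```bash
python3 -c "
from h import *
inc(.599,.1046,.235,7)"
```

```text
t 4.32 grasp [ 0.5728 -0.191   0.2311] jaw -10.9 q [ 0.73    0.2727 -0.5427  1.569   0.1434  1.3419 -0.0197] F [ 0.559  -0.1293 -2.5151] grip 0.595
INC t [ 0.2952 -0.0306 -0.0038] spin -17.9
```

Call:
{"fn": "step_arm", "kwargs": {
  "increments": [
    {"claw": 0.3, "tx": 0.03, "ty": -0.003, "tz": -0.003, "spin": -3},
    {"claw": 0.3, "tx": 0.065, "ty": -0.007, "tz": -0.003, "spin": -6},
    {"claw": 0.3, "tx": 0.1, "ty": -0.01, "tz": -0.003, "spin": -9},
    {"claw": 0.3, "tx": 0.135, "ty": -0.014, "tz": -0.003, "spin": -12},
    {"claw": 0.3, "tx": 0.17, "ty": -0.018, "tz": -0.003, "spin": -15},
    {"claw": 0.3, "tx": 0.205, "ty": -0.021, "tz": -0.003, "spin": -18},
    {"claw": 0.3, "tx": 0.235, "ty": -0.024, "tz": -0.003, "spin": -18},
    {"claw": 0.3, "tx": 0.26, "ty": -0.027, "tz": -0.003, "spin": -18}
  ]
}}

```text
time: 4.98
position: [0.5951, 0.0743, 0.3971]
tool_rot: [-2.071, -2.358, 0.002]
ft_force: [-0.1, 0.4, -2.1]
grip_width: 0.599
```

Call:
{"fn": "step_arm", "kwargs": {
  "increments": [
    {"claw": 0.3, "tx": 0.014, "ty": 0, "tz": 0, "spin": 0},
    {"claw": 0.3, "tx": 0.022, "ty": 0, "tz": 0, "spin": 0},
    {"claw": 0.3, "tx": 0.028, "ty": 0, "tz": 0, "spin": 0},
    {"claw": 0.3, "tx": 0.028, "ty": 0, "tz": 0, "spin": 0},
    {"claw": 0.3, "tx": 0.028, "ty": 0, "tz": 0, "spin": 0},
    {"claw": 0.3, "tx": 0.028, "ty": 0, "tz": 0, "spin": 0},
    {"claw": 0.3, "tx": 0.028, "ty": 0, "tz": 0, "spin": 0}
  ]
}}

```text
time: 5.57
position: [0.5938, 0.0945, 0.3986]
tool_rot: [2.085, 2.35, -0.001]
ft_force: [-0.3, 0.1, -3.0]
grip_width: 0.591
```

```bash
python3 -c "
from h import *
inc(.5993,.102,.16,7)
for n in ('top','side'): cv2.imwrite(f'pics/{n}2.png',imaging.get_image(n))
a=cv2.imread('pics/top2.png')[120:300,200:420];b=cv2.imread('pics/side2.png')[100:340,180:400]
a=cv2.resize(a,None,fx=1.8,fy=1.8);b=cv2.resize(b,None,fx=1.8,fy=1.8)
o=np.zeros((max(a.shape[0],b.shape[0]),a.shape[1]+b.shape[1],3),np.uint8);o[:a.shape[0],:a.shape[1]]=a;o[:b.shape[0],a.shape[1]:]=b
cv2.imwrite('pics/m2.png',o)"
```

```text
t 5.57 grasp [0.5938 0.0943 0.2351] jaw 6.8 q [ 0.3991  0.2967 -0.7288  1.5663  0.2014  1.3558 -0.2319] F [-0.2665  0.0519 -3.0313] grip 0.591
INC t [0.0069 0.0063 0.0751] spin -0.2
```

View pics/m2.png

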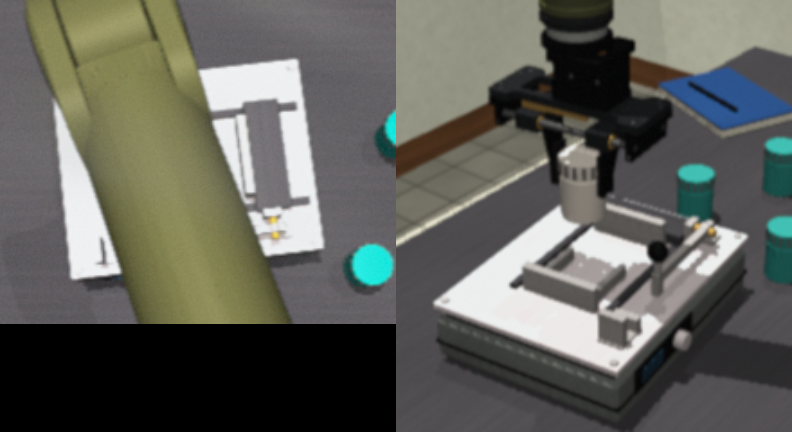

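The jar is held upright above the shaker (side crop (582,190)), behind and above the rails. Next: descend to 20 mm above the platform and re-measure.

Call:
{"fn": "step_arm", "kwargs": {
  "increments": [
    {"claw": 0.3, "tx": 0.0055, "ty": 0.006, "tz": 0.01, "spin": 0},
    {"claw": 0.3, "tx": 0.0055, "ty": 0.006, "tz": 0.03, "spin": 0},
    {"claw": 0.3, "tx": 0.0055, "ty": 0.006, "tz": 0.05, "spin": 0},
    {"claw": 0.3, "tx": 0.0055, "ty": 0.006, "tz": 0.065, "spin": 0},
    {"claw": 0.3, "tx": 0.0055, "ty": 0.006, "tz": 0.072, "spin": 0},
    {"claw": 0.3, "tx": 0.0055, "ty": 0.006, "tz": 0.072, "spin": 0},
    {"claw": 0.3, "tx": 0.0055, "ty": 0.006, "tz": 0.072, "spin": 0},
    {"claw": 0.3, "tx": 0.0055, "ty": 0.006, "tz": 0.072, "spin": 0}
  ]
}}

```text
time: 6.33
position: [0.5994, 0.1025, 0.3278]
tool_rot: [2.082, 2.352, 0.002]
ft_force: [-0.4, -0.7, -1.1]
grip_width: 0.596
```

```bash
python3 -c "
from h import *
inc(.5994,.1012,.14,7)
s=imaging.get_image('side'); f=lambda P:tuple(int(v) for v in ((proj('side',P)-[240,150])*5).round())
o=cv2.resize(s[150:270,240:400],None,fx=5,fy=5,interpolation=cv2.INTER_CUBIC)
C=np.array([.6048,.0575]);y=np.radians(7.07);R=np.array([[np.cos(y),-np.sin(y)],[np.sin(y),np.cos(y)]])
W=lambda x,y,z:[*(C+R@[x/1000,y/1000]),z/1000]
for P in (W(-50,75,120),W(50,75,120),W(-33,0,103),W(33,0,103),W(-33,75,85)): cv2.circle(o,f(P),3,(0,0,255),-1)
g=get_state();p=g['position']
for k in range(0,360,20):
  a=np.radians(k); cv2.circle(o,f([p[0]+.026*np.cos(a),p[1]+.026*np.sin(a),p[2]-.1635-.055]),2,(0,255,0),-1)
cv2.imwrite('pics/m3.png',o)"
```

```text
t 6.33 grasp [0.5997 0.1026 0.1643] jaw 7.0 q [ 0.37    0.3633 -0.7161  1.6392  0.2501  1.2313 -0.2755] F [-0.3685 -0.6909 -1.0971] grip 0.596
INC t [-0.0013 -0.0002  0.0243] spin -0.0
```

View pics/m3.png

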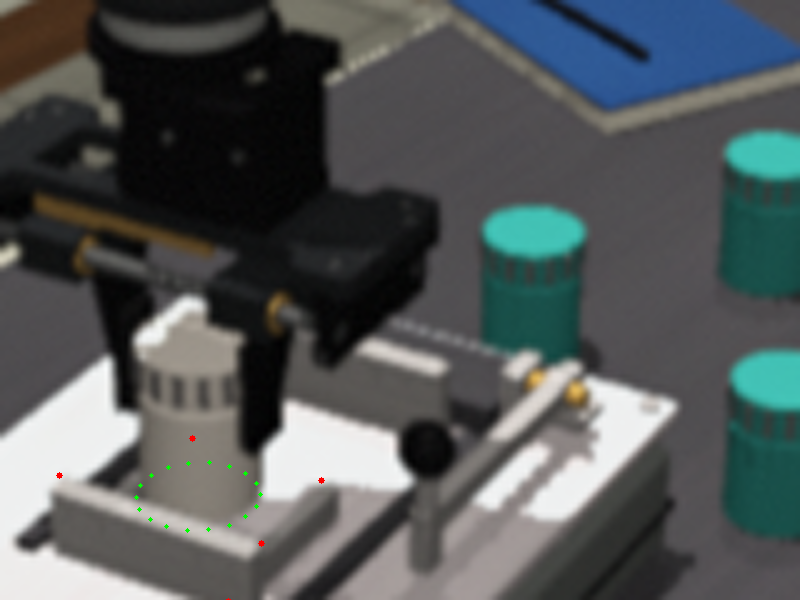

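Overlay agrees within about a pixel: projected fence corners (60,476) and (260,543) lie on the fence's inner top edge, and the jar's base sits in the green ring between the rails. Lowering now.

Call:
{"fn": "step_arm", "kwargs": {
  "increments": [
    {"claw": 0.3, "tx": -0.001, "ty": 0, "tz": 0.005, "spin": 0},
    {"claw": 0.3, "tx": -0.001, "ty": 0, "tz": 0.01, "spin": 0},
    {"claw": 0.3, "tx": -0.001, "ty": 0, "tz": 0.014, "spin": 0},
    {"claw": 0.3, "tx": -0.001, "ty": 0, "tz": 0.017, "spin": 0},
    {"claw": 0.3, "tx": -0.001, "ty": 0, "tz": 0.019, "spin": 0},
    {"claw": 0.3, "tx": -0.001, "ty": 0, "tz": 0.021, "spin": 0},
    {"claw": 0.3, "tx": -0.001, "ty": 0, "tz": 0.021, "spin": 0},
    {"claw": 0.3, "tx": -0.001, "ty": 0, "tz": 0.021, "spin": 0}
  ]
}}

```text
time: 7.05
position: [0.599, 0.1013, 0.3057]
tool_rot: [-2.082, -2.352, 0.0]
ft_force: [0.3, 0.4, -2.6]
grip_width: 0.595
```

```bash
python3 -c "
from h import *
inc(.5994,.1012,.14,7)"
```

```text
t 7.05 grasp [0.599  0.1013 0.1422] jaw 7.0 q [ 0.3656  0.3824 -0.7091  1.6634  0.2644  1.1943 -0.2841] F [ 0.3043  0.4382 -2.6074] grip 0.595
INC t [-0.0001  0.0004  0.0022] spin -0.0
```

Call:
{"fn": "step_arm", "kwargs": {
  "increments": [
    {"claw": 0.3, "tx": 0, "ty": 0, "tz": 0.001, "spin": 0},
    {"claw": 0.3, "tx": 0, "ty": 0, "tz": 0.002, "spin": 0},
    {"claw": 0.3, "tx": 0, "ty": 0, "tz": 0.003, "spin": 0},
    {"claw": 0.3, "tx": 0, "ty": 0, "tz": 0.003, "spin": 0},
    {"claw": 0.3, "tx": 0, "ty": 0, "tz": 0.003, "spin": 0}
  ]
}}

```text
time: 7.47
position: [0.5991, 0.1013, 0.3031]
tool_rot: [2.082, 2.352, 0.0]
ft_force: [-0.4, -0.5, -0.0]
grip_width: 0.595
```

```bash
python3 -c "
from h import *
inc(.5994,.1012,.14,7)"
```

```text
t 7.47 grasp [0.5992 0.1013 0.1396] jaw 7.0 q [ 0.3648  0.3848 -0.7082  1.6661  0.2665  1.1893 -0.2857] F [-0.355  -0.4755 -0.0105] grip 0.595
INC t [-0.0001  0.0003 -0.0004] spin -0.0
```

The held weight (−2.6 N) went to zero: the jar is on the platform. Releasing.

Call:
{"fn": "step_arm", "kwargs": {
  "increments": [
    {"claw": 0.3, "tx": 0, "ty": 0, "tz": 0.0005, "spin": 0},
    {"claw": 0.61, "tx": 0, "ty": 0, "tz": 0.0005, "spin": 0},
    {"claw": 0.65, "tx": 0, "ty": 0, "tz": 0.0005, "spin": 0},
    {"claw": 0.75, "tx": 0, "ty": 0, "tz": 0.0005, "spin": 0},
    {"claw": 0.9, "tx": 0, "ty": 0, "tz": 0.0005, "spin": 0},
    {"claw": 0.9, "tx": 0, "ty": 0, "tz": 0.0005, "spin": 0},
    {"claw": 0.9, "tx": 0, "ty": 0, "tz": 0.0005, "spin": 0},
    {"claw": 0.9, "tx": 0, "ty": 0, "tz": 0.0005, "spin": 0}
  ]
}}

```text
time: 8.13
position: [0.599, 0.1013, 0.3021]
tool_rot: [-2.082, -2.352, 0.0]
ft_force: [0.1, -0.6, 0.3]
grip_width: 0.88
```

Call:
{"fn": "step_arm", "kwargs": {
  "increments": [
    {"claw": 0.9, "tx": 0, "ty": 0, "tz": -0.01, "spin": 0},
    {"claw": 0.9, "tx": 0, "ty": 0, "tz": -0.03, "spin": 0},
    {"claw": 0.9, "tx": 0, "ty": 0, "tz": -0.06, "spin": 0},
    {"claw": 0.9, "tx": 0, "ty": 0, "tz": -0.09, "spin": 0},
    {"claw": 0.9, "tx": -0.03, "ty": -0.02, "tz": -0.11, "spin": 0},
    {"claw": 0.9, "tx": -0.04, "ty": -0.05, "tz": -0.12, "spin": 0},
    {"claw": 0.9, "tx": -0.04, "ty": -0.05, "tz": -0.12, "spin": 0},
    {"claw": 0.9, "tx": -0.04, "ty": -0.05, "tz": -0.12, "spin": 0}
  ]
}}

```text
time: 8.8
position: [0.5537, 0.0549, 0.4241]
tool_rot: [2.082, 2.348, 0.001]
ft_force: [-0.0, 0.2, -0.2]
grip_width: 0.9
```

```bash
python3 -c "
from h import *
inc(.506,.068,.21,7)
s=imaging.get_image('side');cv2.imwrite('pics/side4.png',s); f=lambda P:tuple(int(v) for v in ((proj('side',P)-[220,160])*5).round())
o=cv2.resize(s[160:280,220:380],None,fx=5,fy=5,interpolation=cv2.INTER_CUBIC)
for k in range(0,360,20):
  a=np.radians(k); cv2.circle(o,f([.599+.0265*np.cos(a),.1046+.0265*np.sin(a),.16]),2,(0,255,0),-1)
cv2.circle(o,f([.506,.068,.15]),3,(0,0,255),-1)
cv2.imwrite('pics/m4.png',o)"
```

```text
t 8.80 grasp [0.5543 0.0546 0.2606] jaw 6.9 q [ 0.5095  0.1698 -0.7311  1.6389  0.1177  1.3744 -0.1174] F [-0.0231  0.2099 -0.1712] grip 0.900
INC t [ 0.0188 -0.046   0.0504] spin -0.1
```

View pics/m4.png

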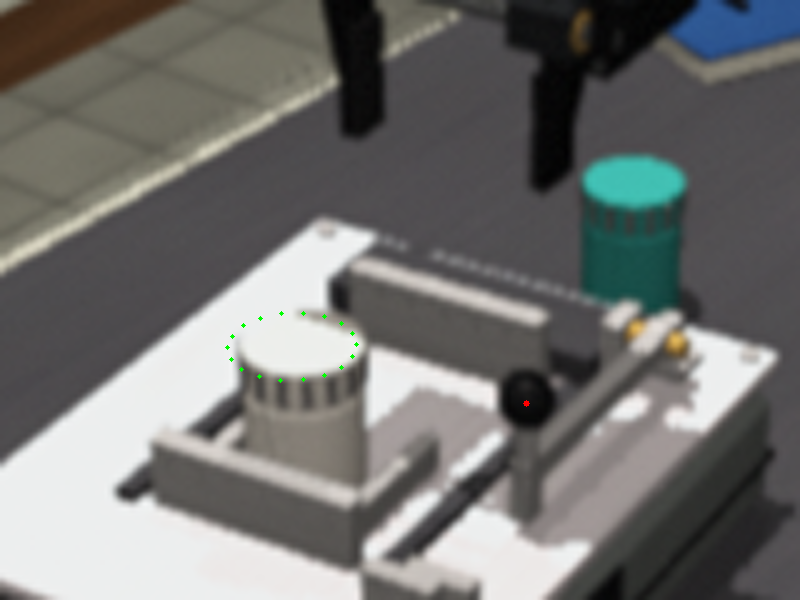

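The jar stands upright in the nest: cap about 2 px (3–4 mm) to −y of the nest-point ring, as aimed. The knob is at (526,401), matching my point. Now to the knob.

Call:
{"fn": "step_arm", "kwargs": {
  "increments": [
    {"claw": 0.65, "tx": 0.01, "ty": -0.023, "tz": 0, "spin": 0},
    {"claw": 0.65, "tx": 0.018, "ty": -0.045, "tz": 0.01, "spin": 0},
    {"claw": 0.65, "tx": 0.018, "ty": -0.045, "tz": 0.03, "spin": 0},
    {"claw": 0.65, "tx": 0.018, "ty": -0.045, "tz": 0.05, "spin": 0},
    {"claw": 0.65, "tx": 0.018, "ty": -0.045, "tz": 0.05, "spin": 0},
    {"claw": 0.65, "tx": 0.018, "ty": -0.045, "tz": 0.05, "spin": 0},
    {"claw": 0.65, "tx": 0.018, "ty": -0.045, "tz": 0.05, "spin": 0}
  ]
}}

```text
time: 9.43
position: [0.5081, 0.0685, 0.3729]
tool_rot: [-2.081, -2.353, -0.002]
ft_force: [-0.0, 0.1, 0.5]
grip_width: 0.652
```

```bash
python3 -c "
from h import *
inc(.506,.068,.151,7)"
```

```text
t 9.43 grasp [0.5081 0.0687 0.2094] jaw 7.0 q [ 0.5275  0.0944 -0.746   1.8093  0.0661  1.263  -0.1135] F [-0.0283  0.0606  0.5002] grip 0.652
INC t [-0.0003 -0.0021  0.0584] spin 0.0
```

Call:
{"fn": "step_arm", "kwargs": {
  "increments": [
    {"claw": 0.65, "tx": 0, "ty": -0.002, "tz": 0.015, "spin": 0},
    {"claw": 0.65, "tx": 0, "ty": -0.002, "tz": 0.035, "spin": 0},
    {"claw": 0.65, "tx": 0, "ty": -0.002, "tz": 0.05, "spin": 0},
    {"claw": 0.65, "tx": 0, "ty": -0.002, "tz": 0.058, "spin": 0},
    {"claw": 0.65, "tx": 0, "ty": -0.002, "tz": 0.058, "spin": 0},
    {"claw": 0.65, "tx": 0, "ty": -0.002, "tz": 0.058, "spin": 0},
    {"claw": 0.65, "tx": 0, "ty": -0.002, "tz": 0.058, "spin": 0}
  ]
}}

```text
time: 10.02
position: [0.5061, 0.0679, 0.3156]
tool_rot: [2.081, 2.352, 0.002]
ft_force: [-0.1, 0.5, 0.2]
grip_width: 0.648
```

```bash
python3 -c "
from h import *
inc(.506,.068,.151,7)"
```

```text
t 10.02 grasp [0.5065 0.0679 0.1521] jaw 7.0 q [ 0.5128  0.1466 -0.745   1.8847  0.109   1.1489 -0.1496] F [-0.0749  0.5318  0.235 ] grip 0.648
INC t [ 0.0001 -0.0001  0.0011] spin -0.0
```

Close on the knob gently (15 N).

Call:
{"fn": "step_arm", "kwargs": {
  "increments": [
    {"claw": 0.45, "tx": 0, "ty": 0, "tz": 0.001, "spin": 0},
    {"claw": 0.35, "tx": 0, "ty": 0, "tz": 0.001, "spin": 0},
    {"claw": 0.2, "tx": 0, "ty": 0, "tz": 0.001, "spin": 0},
    {"claw": 0.1, "tx": 0, "ty": 0, "tz": 0.001, "spin": 0},
    {"claw": 0.1, "tx": 0, "ty": 0, "tz": 0.001, "spin": 0},
    {"claw": 0.1, "tx": 0, "ty": 0, "tz": 0.001, "spin": 0},
    {"claw": 0.1, "tx": 0, "ty": 0, "tz": 0.001, "spin": 0},
    {"claw": 0.1, "tx": 0, "ty": 0, "tz": 0.001, "spin": 0}
  ],
  "force": 15
}}

```text
time: 10.68
position: [0.5071, 0.0676, 0.3143]
tool_rot: [2.08, 2.349, 0.007]
ft_force: [6.2, 0.9, -1.5]
grip_width: 0.271
```

```bash
python3 -c "
from h import *
inc(.506,.068,.151,7)"
```

```text
t 10.68 grasp [0.5082 0.0677 0.1508] jaw 7.0 q [ 0.5126  0.1483 -0.7444  1.8859  0.1111  1.1421 -0.1506] F [ 6.1724  0.8935 -1.4692] grip 0.271
INC t [ 0.0006 -0.0011 -0.0002] spin -0.0
```

Call:
{"fn": "step_arm", "kwargs": {
  "increments": [
    {"claw": 0.1, "tx": 0, "ty": 0.002, "tz": -0.002, "spin": 0},
    {"claw": 0.1, "tx": -0.002, "ty": 0.002, "tz": -0.006, "spin": 0},
    {"claw": 0.1, "tx": -0.004, "ty": 0.002, "tz": -0.011, "spin": 0},
    {"claw": 0.1, "tx": -0.006, "ty": 0.002, "tz": -0.016, "spin": 0},
    {"claw": 0.1, "tx": -0.009, "ty": 0.002, "tz": -0.022, "spin": 0},
    {"claw": 0.1, "tx": -0.012, "ty": 0.002, "tz": -0.028, "spin": 0},
    {"claw": 0.1, "tx": -0.012, "ty": 0.002, "tz": -0.028, "spin": 0}
  ]
}}

```text
time: 11.27
position: [0.5094, 0.0554, 0.3428]
tool_rot: [2.082, 2.35, 0.002]
ft_force: [4.7, 0.7, -2.4]
grip_width: 0.272
```

```bash
python3 -c "
from h import *
inc(.506,.068,.151,7)
s=imaging.get_image('side');o=cv2.resize(s[160:280,220:380],None,fx=4,fy=4,interpolation=cv2.INTER_CUBIC)
cv2.imwrite('pics/m5.png',o)"
```

```text
t 11.27 grasp [0.5097 0.0553 0.1793] jaw 6.9 q [ 0.5363  0.1199 -0.7366  1.8493  0.0871  1.2024 -0.1074] F [ 4.6558  0.6829 -2.4005] grip 0.272
INC t [ 0.013  -0.0019  0.0283] spin -0.1
```

View pics/m5.png

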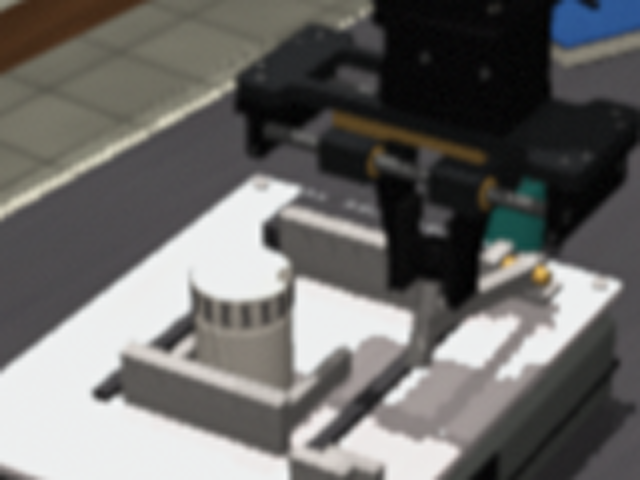

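The bar is lifted with the knob held between the fingers (crop (430,270)), tooth at (424,350), well raised. Sliding the clamp +82 mm.

Call:
{"fn": "step_arm", "kwargs": {
  "increments": [
    {"claw": 0.1, "tx": 0.004, "ty": 0.001, "tz": 0, "spin": 0},
    {"claw": 0.1, "tx": 0.01, "ty": 0.001, "tz": 0, "spin": 0},
    {"claw": 0.1, "tx": 0.018, "ty": 0.001, "tz": 0, "spin": 0},
    {"claw": 0.1, "tx": 0.026, "ty": 0.001, "tz": 0, "spin": 0},
    {"claw": 0.1, "tx": 0.034, "ty": 0.001, "tz": 0, "spin": 0},
    {"claw": 0.1, "tx": 0.042, "ty": 0.001, "tz": 0, "spin": 0},
    {"claw": 0.1, "tx": 0.05, "ty": 0.001, "tz": 0, "spin": 0},
    {"claw": 0.1, "tx": 0.055, "ty": 0.001, "tz": 0, "spin": 0}
  ]
}}

```text
time: 11.98
position: [0.5029, 0.1116, 0.3409]
tool_rot: [-2.081, -2.353, 0.001]
ft_force: [4.2, -1.3, -3.0]
grip_width: 0.273
```

Call:
{"fn": "step_arm", "kwargs": {
  "increments": [
    {"claw": 0.1, "tx": 0.006, "ty": 0, "tz": 0, "spin": 0},
    {"claw": 0.1, "tx": 0.012, "ty": 0, "tz": 0, "spin": 0},
    {"claw": 0.1, "tx": 0.018, "ty": 0, "tz": 0, "spin": 0},
    {"claw": 0.1, "tx": 0.023, "ty": 0, "tz": 0, "spin": 0},
    {"claw": 0.1, "tx": 0.027, "ty": 0, "tz": 0, "spin": 0},
    {"claw": 0.1, "tx": 0.027, "ty": 0, "tz": 0, "spin": 0},
    {"claw": 0.1, "tx": 0.027, "ty": 0, "tz": 0, "spin": 0}
  ]
}}

```text
time: 12.57
position: [0.4996, 0.1386, 0.3415]
tool_rot: [-2.08, -2.353, -0.001]
ft_force: [3.0, 2.0, -0.6]
grip_width: 0.271
```

```bash
python3 -c "
from h import *
inc(.4976,.150,.150,7)
s=imaging.get_image('side');o=cv2.resize(s[160:280,220:380],None,fx=4,fy=4,interpolation=cv2.INTER_CUBIC)
cv2.imwrite('pics/m6.png',o)"
```

```text
t 12.57 grasp [0.4996 0.1388 0.178 ] jaw 7.0 q [ 0.4252  0.1474 -0.8     1.8348  0.1114  1.2056 -0.2866] F [ 3.0259  2.0306 -0.6274] grip 0.271
INC t [ 0.0116 -0.0006  0.028 ] spin 0.0
```

View pics/m6.png

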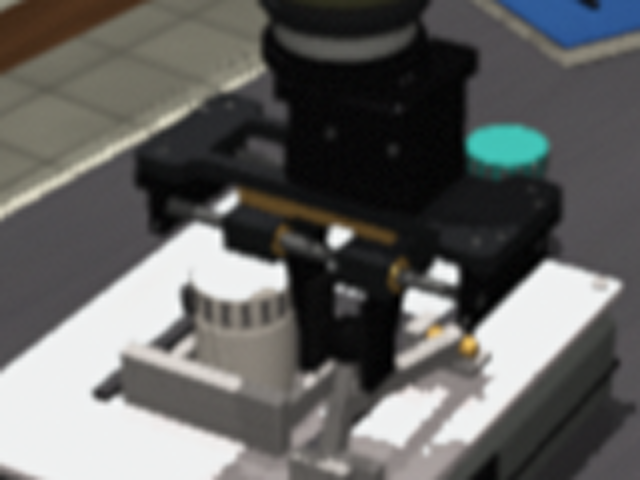

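The clamp is up with the jaw just behind the jar; the tooth (crop (338,420)) hangs over the keeper gap, and the jar is unmoved. Lowering along the arc.

Call:
{"fn": "step_arm", "kwargs": {
  "increments": [
    {"claw": 0.1, "tx": 0.002, "ty": 0, "tz": 0.004, "spin": 0},
    {"claw": 0.1, "tx": 0.004, "ty": 0, "tz": 0.008, "spin": 0},
    {"claw": 0.1, "tx": 0.006, "ty": 0, "tz": 0.013, "spin": 0},
    {"claw": 0.1, "tx": 0.008, "ty": 0, "tz": 0.018, "spin": 0},
    {"claw": 0.1, "tx": 0.0105, "ty": 0, "tz": 0.023, "spin": 0},
    {"claw": 0.1, "tx": 0.012, "ty": 0, "tz": 0.027, "spin": 0},
    {"claw": 0.1, "tx": 0.012, "ty": 0, "tz": 0.027, "spin": 0},
    {"claw": 0.1, "tx": 0.012, "ty": 0, "tz": 0.027, "spin": 0}
  ]
}}

```text
time: 13.28
position: [0.4985, 0.149, 0.3139]
tool_rot: [-2.082, -2.352, 0.001]
ft_force: [2.5, -0.1, -0.6]
grip_width: 0.275
```

```bash
python3 -c "
from h import *
inc(.4976,.150,.150,7)"
```

```text
t 13.28 grasp [0.4984 0.1489 0.1504] jaw 7.0 q [ 0.3971  0.1845 -0.8029  1.8623  0.1451  1.1551 -0.3348] F [ 2.4972 -0.1327 -0.6432] grip 0.275
INC t [ 0.0011 -0.0007  0.0004] spin -0.0
```

Call:
{"fn": "step_arm", "kwargs": {
  "increments": [
    {"claw": 0.3, "tx": 0.001, "ty": 0, "tz": 0, "spin": 0},
    {"claw": 0.4, "tx": 0.001, "ty": 0, "tz": 0, "spin": 0},
    {"claw": 0.55, "tx": 0.001, "ty": 0, "tz": 0, "spin": 0},
    {"claw": 0.55, "tx": 0.001, "ty": 0, "tz": 0, "spin": 0},
    {"claw": 0.55, "tx": 0.001, "ty": 0, "tz": 0, "spin": 0},
    {"claw": 0.55, "tx": 0.001, "ty": 0, "tz": -0.01, "spin": 0},
    {"claw": 0.55, "tx": 0.001, "ty": 0, "tz": -0.03, "spin": 0},
    {"claw": 0.55, "tx": 0.001, "ty": 0, "tz": -0.05, "spin": 0}
  ]
}}

```text
time: 13.95
position: [0.4979, 0.1504, 0.3649]
tool_rot: [-2.081, -2.352, 0.002]
ft_force: [1.1, 0.5, 0.6]
grip_width: 0.547
```

Call:
{"fn": "step_arm", "kwargs": {
  "increments": [
    {"claw": 0.55, "tx": 0, "ty": 0, "tz": -0.04, "spin": 0},
    {"claw": 0.55, "tx": 0.03, "ty": 0, "tz": -0.07, "spin": 0},
    {"claw": 0.55, "tx": 0.07, "ty": 0, "tz": -0.1, "spin": 0},
    {"claw": 0.55, "tx": 0.11, "ty": 0, "tz": -0.1, "spin": 0},
    {"claw": 0.55, "tx": 0.15, "ty": 0, "tz": -0.1, "spin": 0},
    {"claw": 0.55, "tx": 0.18, "ty": 0, "tz": -0.1, "spin": 0},
    {"claw": 0.55, "tx": 0.18, "ty": 0, "tz": -0.1, "spin": 0},
    {"claw": 0.55, "tx": 0.18, "ty": 0, "tz": -0.1, "spin": 0}
  ]
}}

```text
time: 14.62
position: [0.4749, 0.3316, 0.4649]
tool_rot: [-2.074, -2.357, -0.001]
ft_force: [0.4, 0.2, -0.3]
grip_width: 0.553
```

```bash
python3 -c "
from h import *
inc(.4976,.150,.150,7)
C=np.array([.6048,.0575]);y=np.radians(7.07);R=np.array([[np.cos(y),-np.sin(y)],[np.sin(y),np.cos(y)]])
W=lambda x,y,z:[*(C+R@[x/1000,y/1000]),z/1000]
n='side';x0,y0=proj(n,W(-40,50,120)).astype(int)-[60,50]
s=imaging.get_image(n);cv2.imwrite('pics/side7.png',s);cv2.imwrite('pics/top7.png',imaging.get_image('top'))
o=cv2.resize(s[y0:y0+100,x0:x0+120],None,fx=6,fy=6,interpolation=cv2.INTER_CUBIC)
f=lambda P:tuple(int(v) for v in ((proj(n,P)-[x0,y0])*6).round())
for P in (W(-95,105,150),W(-95,-15,122)): cv2.circle(o,f(P),3,(0,0,255),-1)
for k in range(0,360,20):
  a=np.radians(k); cv2.circle(o,f(W(26.5*np.cos(a),47.5+26.5*np.sin(a),160)),2,(0,255,0),-1)
cv2.imwrite('pics/m7.png',o)"
```

```text
t 14.62 grasp [0.4748 0.3317 0.3014] jaw 7.3 q [ 0.1279  0.2541 -0.9323  1.5144  0.2028  1.4753 -0.6807] F [ 0.3638  0.1649 -0.333 ] grip 0.553
INC t [-0.1832 -0.0005  0.1511] spin 0.3
```

View pics/m7.png

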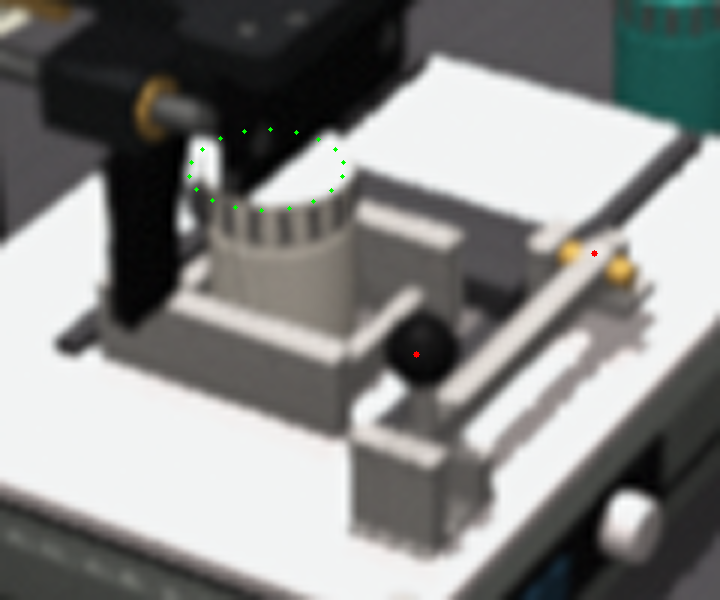

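The bar is level in the keeper with the knob at (423,350), about 1 px from the position predicted for 0.100. The jar is upright. A quick two-view number check.

Run:
```python
from h import *
C=np.array([.6048,.0575]);y=np.radians(7.07);R=np.array([[np.cos(y),-np.sin(y)],[np.sin(y),np.cos(y)]])
uv={}
for n in("side","top"):
    im=cv2.imread(f"pics/{n}7.png"); u=proj(n,[.4976,.15,.15]).astype(int); w=9
    m=(im[u[1]-w:u[1]+w,u[0]-w:u[0]+w].max(2)<45).astype(np.uint8)
    k=max(cv2.findContours(m,0,2)[0],key=cv2.contourArea); (a,b),r=cv2.minEnclosingCircle(k); uv[n]=(a+u[0]-w,b+u[1]-w); print(n,uv[n],r)
k,e=tri(uv["side"],uv["top"]); print("knob shaker",R.T@(k[:2]-C),k[2],"gap",e,"side only",R.T@(onz("side",uv["side"],.15)[:2]-C))
```

```text
side (np.float64(303.9583330154419), np.float64(259.0)) 6.041767120361328
top (np.float64(259.2857141494751), np.float64(256.4285717010498)) 4.748891830444336
knob shaker [-0.0957  0.1036] 0.15185988009612217 gap 0.00011444983846724743 side only [-0.0942  0.1013]
```

```bash
python3 -c "
from h import *
print(workorder.close_job())"
```

```text
the job is handed in; nothing more can be done
None
```

The jar is upright in the nest and the latch bar is down in the keeper's notch. I handed the job in at about 15 s of the 54 s allowed; it reports no verdict.

**What I did:** I set the white-capped jar down on the platform and let it go only after the wrist force showed it was resting there. I then gripped the ball knob and raised the bar about 0.25 rad. With it raised, I slid the clamp up about 82 mm and lowered the bar along its arc into the notch. Last, I let go and moved the arm clear.

**Last checks:**
- **Clamp:** a two-view fix on the knob puts it at about 0.0986 m, and the arm's own pose gave about 0.099 m. The side view alone gave a lower 0.096 m. All three are within 0.094–0.106 m.
- **Bar:** it looks level in the picture. The knob's height is 151.9 mm, against 152.5 mm measured when the bar was level at the start.
- **Jar:** it was released about 3 mm to −y of the nest point and within 1 mm in x. It still looked upright in the last side view, though the gripper partly hid the cap.
- **Robot:** the contact force was about zero after retreating.

**Differences and gaps:** the clamp started about 17 mm forward rather than fully back, and I allowed for that. The bottle, beaker, tip box and turquoise jars were never approached in contact, but I did not re-measure them at the end.

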